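# Serve a roll with the tongs

## Task

The bread stands on a slide-out board under the wall cabinets: pull the board by its handle all the way out until it clicks home. Then take the kitchen tongs, grip the small round roll (not the long one) between their tips and lift it about 15 cm above the board, and finish while still holding it up in the squeezed tongs. Handle the bread only with the tongs, leave the long roll lying on the board, the board fully out, and the honey jar and the spotted mug where they stand.

Things in the scene. Friction and masses are not known exactly. Their poses are not given: they have to be found in the camera images.
- runners: Fixed base plate with two aluminium runners on the worktop, 170 x 200 mm, 18 mm high. Origin under its middle, on the worktop. Its -x axis is the direction in which the board slides out (roughly toward the robot), y runs across the board.
- carrier (a joint): How far the board is pulled out of its runners, m: 0 = fully back, 0.130 = against the front stop. It slides with about 2 N; a sprung ball catch about 5 mm before the front stop takes about 7 N to pass on the way out (8 N back) and then draws the board against the stop and keeps it there.
- carrier_handle (a point): Middle of the straight grip of the board's steel bow handle: a round bar 10 mm thick, straight for 88 mm along the board's y, level, 24 mm above the worktop, with 35 mm of open space between bar and board front and nothing under it. Axes as the runners.
- carrier_top (a point): Centre of the upper face of the wooden board (170 mm along the slide, 280 mm across), 32 mm above the worktop. The side and back edges have 8 mm wide rims 7 mm high; the front has none.
- round_roll_center (a point): Centre (half-way up) of the round bread roll: a dome 54 mm in diameter (widest 11 to 23 mm above its flat underside), 42 mm high, about 45 g, lying loose on the board.
- long_roll_center (a point): Centre (half-way up) of the long bread roll: 110 mm long (its x), 42 mm wide, 40 mm high, 60 g, lying loose on the board on the other side from the round one; it is not to be taken.
- tongs: Kitchen tongs of steel with black grip sleeves, lying flat and open on the worktop, 130 g, 26 mm high. Origin under the hinge pin at their closed end; at rest the x axis is the middle line from the pin to the tips (tips about 220 mm from the pin), y to the left arm, z up. The frame belongs to the left arm, so it turns by half the closing angle when both arms are squeezed evenly.
- tongs_squeeze (a joint): Closing angle of the tongs, rad: 0 = sprung fully open, about 0.13 with both tips on the round roll, 0.30 = tips together. A spring opens them: squeezing at the sleeves takes about 4 N at first and 6 N on the roll. Each mm that the sleeves are pressed together closes the tips by about 2 mm.
- tongs_grip (a point): Point half-way between the two black sleeves (at rest), 112 mm from the pin along the middle line and 13 mm above the underside: near the centre of mass and the place to grip across both sleeves. There the tongs are about 65 mm wide over the sleeves when open and 50 mm when closed on the round roll; the sleeves run 50 mm to either side along x, are 26 mm high, and their outer faces are nearly parallel.
- tongs_tip_left (a point): Inner face of the left tip paddle, at its middle (paddle 40 mm long, 26 mm high, slightly cupped). Open, the two paddles stand about 83 mm apart inside and 100 mm outside. 218 mm from the pin along the middle line.
- tongs_tip_right (a point): The same on the right (moving) arm; half-way between the two tip points is where the roll has to sit.
- honey_jar: Honey jar with a red lid, 65 mm in diameter, 100 mm high; origin under its middle. A bystander, stays where it is.
- mug_tea: White mug with dark spots, 82 mm in diameter, 91 mm high, with a handle; origin under its middle. A bystander, stays where it is.
Not all that is in view belongs to the job. What is shaped like the part that bears long_roll_center but pink is not meant.

How it is judged:
By the outcome, as a careful person would: the job done as asked, in the order asked, and still so for the second after the job is handed in, while the arm keeps its last pose, push and grip.
It also fails if it takes over 58 s, if anything falls off the work surface, if the arm or the gripper's body presses on something with over 40 N, if the wrist force passes 120 N, or if a joint passes its speed limit or range.

## Robot

A 6-joint arm with a two-finger parallel gripper is mounted at the origin on a cart in front of the work surface, level with it; the furniture and walls round the work are solid. World frame = base frame: x ahead of the robot, y to its left, z up, the work surface at z = 0. Lengths are in m, angles in rad, forces in N, time in s.
With the tool pointing down it reaches from about 0.35 to 0.8 m from the base axis. Payload 7.3 kg.
Tool frame: the origin (TCP) lies at the very end of the fingers, on their centre line; the grasp point (between the pads) lies 19 mm behind it (arm.hold_point_z is the distance from the TCP to the grasp point, in m); z points along the fingers, y is the line along which they close (so a half turn about z gives the same grasp; the last joint's range is limited). The gripper opens to 85 mm and grips with 20 to 120 N. Pads are 22 mm wide; open, the fingers measure 114 mm over their backs; the gripper's body (76 mm by 85 mm) begins 54 mm behind the grasp point. The pads swing forward as they close: fully open they stand 13 mm farther back than shut.
Start: joints at [1.114, 0.342, 1.524, -0, 1.275, -0.146], TCP at [0.161, 0.5, 0.2] pointing down, gripper open.
Joint ranges: [-2.53, 2.53], [-0.77, 2.02], [0.04, 2.7], [-1, 4.14], [0.28, 2.66], [-3.11, 3.11]. Speed limits (rad/s): [2.57, 2.57, 3.14, 3.14, 3.14, 3.14].

## Interface

Orientations are given as [roll, pitch, yaw] about the fixed x, y, z axes, in that order (R = Rz(yaw) Ry(pitch) Rx(roll)).
In Python, from workcell import arm gives the robot as it stands. The module is installed in compiled form; this text tells all that it offers.
- The arm moves only by the shell command python3 -m handwheel 'ROWS' [FORCE]. ROWS is JSON, a list that holds one entry, the list of rows, each a list of 7 numbers: the shift along the tool's x, y, z in mm, then the turn, a rotation vector about the tool's x, y, z in degrees, then the closure, from 0 (fully open) to 1 (shut). A call has 1 to 12 rows; each row is the pose to reach, as a shift and turn from the pose commanded when the call began, along the tool's axes at that moment; what a row does not reach only later rows make up. A row lasts 1/12 s, in which the tool goes at most 41.7 mm and 7.16 degrees, less where a joint would pass 70% of its speed; a pose out of reach is approached as far as the arm can. A call with a gripper value outside its range is refused whole. The fingers move at their own pace and stop on an object; FORCE is the grip in N (left out, the last holds). Time passes only in rows, so rows that repeat a pose let the fingers close. It gives the time, the measured TCP pose, the force, the opening and the grip force at its end, in the units of the state.
- arm.get_obs(): the state, without advancing time (a new reading comes with each control period).
- arm.snapshot(name): name is "scene" or "top" or "wrist"; returns the picture (400x640x3 uint8, red, green, blue); there is no depth.
- arm.camera_params(name): a dict with "K" (3x3 intrinsics, pixels), "k1" (the pictures are not rectified: a ray, as slopes to the right and down, at radius r is drawn at 1 + k1 r^2 times it, then the intrinsics apply), "rvec" (rotation vector, rad) and "tvec" (3), from world to camera coordinates, as OpenCV has them. Camera axes: x right, y down, z forward; pixel columns grow to the right and rows downward; lengths in m; the calibration is good to about 2 mm. A picture is of the moment at which its call begins: read the wrist's pose just before it. camera_params takes no time and is no camera call; for the wrist camera it gives the pose at the moment of the call.
- arm.job_done(): hands the job in; it is judged then, once.
Trained networks look in the newest picture that a camera, given by its name, has taken for a name from the list of things; names that differ only in an ending like _2 or _b are one class to them, and where a whole thing is asked for, a point or a joint stands for the part that bears it (a point fixed in the world has none). Each returns a list of dicts, best first, with "score" (0 to 1); they miss things now and then, are a little off and sometimes report something else, mostly with a low value. They report only what shows in the picture. A call takes as long as a camera call. They do not tell look-alikes from the thing itself.
- arm.spot_in(camera, thing): "uv" ([column, row] in pixels, amid what is visible of it).
- arm.cut_out(camera, thing): "pixels" (400x640 bool, what is visible of it) and "uv" ([column, row] in pixels, amid what is visible of it).
The state is a dict: "clock": time; "joints": joint angles; "qvel": joint speeds; "joint_torque": joint torques, N m; "eef_pos": TCP position; "tool_rot": TCP orientation; "ft_force": force on the tool from outside, world axes, zero at the start; "ft_torque": the same for the moment, N m; "finger_gap": opening from 0.0 (shut) to 1.0 (fully open); "finger_force": force on a finger pad.
Only numpy, scipy, OpenCV 4.12 (cv2) and the standard library are available. Lean on these libraries where they do the work, as an engineer would, in place of code of your own. Each camera call takes 0.05 s, during which the arm holds its last target. There are 200 camera calls.

## Working session

There is one attempt and no reset: what is moved stays moved. The work goes in short steps, Python scripts to look and compute and a shell command to move; the robot and the scene stay as the last step left them, time stands still between calls to the robot, and variables do not carry over. Pictures are saved under pics/ and viewed, at most 11 in all, crops included, and the job is handed in when it is done.

```bash
mkdir -p pics; cat > h.py <<'E'
import numpy as np, cv2
from workcell import arm
from scipy.spatial.transform import Rotation as R
def ray(cam,uv,P=None):
    P=P or arm.camera_params(cam); K=np.array(P["K"]);k1=P["k1"]
    d=np.array([(uv[0]-K[0,2])/K[0,0],(uv[1]-K[1,2])/K[1,1]]);s=d.copy()
    for _ in range(30): s=d/(1+k1*(s@s))
    Rm=cv2.Rodrigues(np.array(P["rvec"],float))[0];t=np.array(P["tvec"],float).ravel()
    return -Rm.T@t, Rm.T@np.array([s[0],s[1],1.])
def at(cam,uv,z,P=None):
    o,d=ray(cam,uv,P); return o+d*(z-o[2])/d[2]
def tri(obs):
    A=np.zeros((3,3));b=np.zeros(3)
    for o,d in obs:
        d=d/np.linalg.norm(d);M=np.eye(3)-np.outer(d,d);A+=M;b+=M@o
    return np.linalg.solve(A,b)
def save(name,fn):
    im=arm.snapshot(name);cv2.imwrite('pics/'+fn,im[:,:,::-1]);return im
E
python3 - <<'E'
from h import *
import pickle
np.set_printoptions(precision=3,suppress=True)
a=save("scene","s0.png");b=save("top","t0.png")
cv2.imwrite('pics/both0.png',np.vstack([a,b])[:,:,::-1][:, :])
H={'runners':0.01,'carrier_handle':.024,'carrier_top':.032,'round_roll_center':.053,'long_roll_center':.052,'tongs':.0,'tongs_grip':.013,'tongs_tip_left':.013,'tongs_tip_right':.013,'honey_jar':.05,'mug_tea':.045}
for t,z in H.items():
    for c in("scene","top"):
        for r in arm.spot_in(c,t)[:3]: print(t,c,round(r['score'],2),np.round(r['uv']),at(c,r['uv'],z))
o=arm.get_obs();print(o)
E
```

```text
runners scene 0.81 [276. 246.] [0.666 0.048 0.01 ]
runners top 0.81 [257. 165.] [0.647 0.017 0.01 ]
runners top 0.39 [440. 217.] [ 0.479 -0.524  0.01 ]
carrier_handle scene 0.73 [276. 249.] [0.668 0.079 0.024]
carrier_handle scene 0.37 [274. 212.] [ 0.668 -0.113  0.024]
carrier_handle top 0.83 [254. 164.] [0.65  0.023 0.024]
carrier_top scene 0.69 [273. 250.] [0.675 0.095 0.032]
carrier_top top 0.63 [255. 162.] [0.652 0.019 0.032]
round_roll_center scene 0.65 [275. 239.] [0.668 0.078 0.053]
round_roll_center scene 0.47 [277. 246.] [0.666 0.11  0.053]
round_roll_center top 0.48 [232. 157.] [0.666 0.084 0.053]
long_roll_center scene 0.97 [278. 214.] [ 0.657 -0.046  0.052]
long_roll_center scene 0.63 [360. 172.] [ 0.369 -0.312  0.052]
long_roll_center top 0.72 [278. 154.] [ 0.669 -0.052  0.052]
long_roll_center top 0.57 [402. 265.] [ 0.344 -0.398  0.052]
tongs scene 0.67 [335. 188.] [ 0.457 -0.302  0.   ]
tongs scene 0.15 [333. 183.] [ 0.458 -0.342  0.   ]
tongs top 0.75 [347. 228.] [ 0.454 -0.248  0.   ]
tongs_grip scene 0.59 [331. 190.] [ 0.477 -0.259  0.013]
tongs_grip scene 0.3 [268
[... 455 characters left out ...]
81 [329. 149.] [ 0.684 -0.199  0.05 ]
mug_tea scene 0.85 [319. 152.] [ 0.489 -0.524  0.045]
mug_tea scene 0.67 [278. 247.] [0.664 0.104 0.045]
mug_tea top 0.7 [361. 227.] [ 0.455 -0.286  0.045]
mug_tea top 0.55 [441. 217.] [ 0.477 -0.517  0.045]
{'clock': 1.2, 'joints': array([ 1.114,  0.342,  1.524, -0.   ,  1.275, -0.146]), 'qvel': array([ 0.001,  0.001,  0.001,  0.001, -0.   , -0.   ]), 'joint_torque': array([  0.   , -43.358, -24.627,  -0.   ,   0.001,   0.   ]), 'eef_pos': array([0.161, 0.5  , 0.2  ]), 'tool_rot': array([3.142, 0.   , 2.831]), 'ft_force': array([-0.402, -0.263,  0.844]), 'ft_torque': array([-0.05 ,  0.037, -0.043]), 'finger_force': 0.0, 'finger_gap': 0.9988882367956782}
```

```bash
python3 - <<'E'
import cv2,numpy as np
a=cv2.imread('pics/s0.png')[110:310,160:480];b=cv2.imread('pics/t0.png')[100:300,180:500]
m=np.vstack([a,b]);cv2.imwrite('pics/v1.png',cv2.resize(m,None,fx=1.5,fy=1.5,interpolation=cv2.INTER_CUBIC))
cv2.imwrite('pics/v2.png',cv2.resize(b,None,fx=2.5,fy=2.5,interpolation=cv2.INTER_CUBIC))
E
```

```text
(no output)
```

View pics/v1.png

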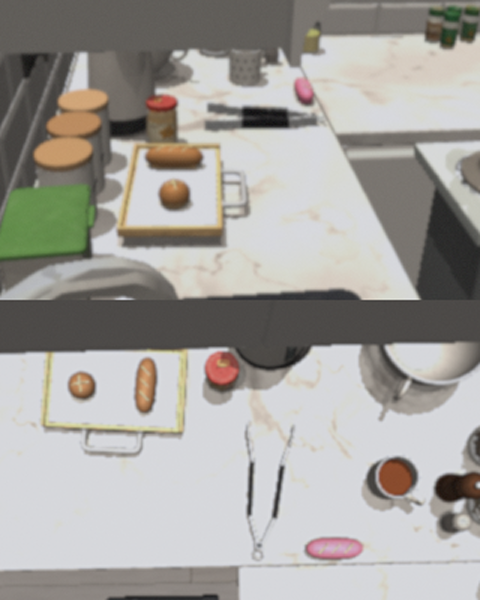

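View pics/v2.png

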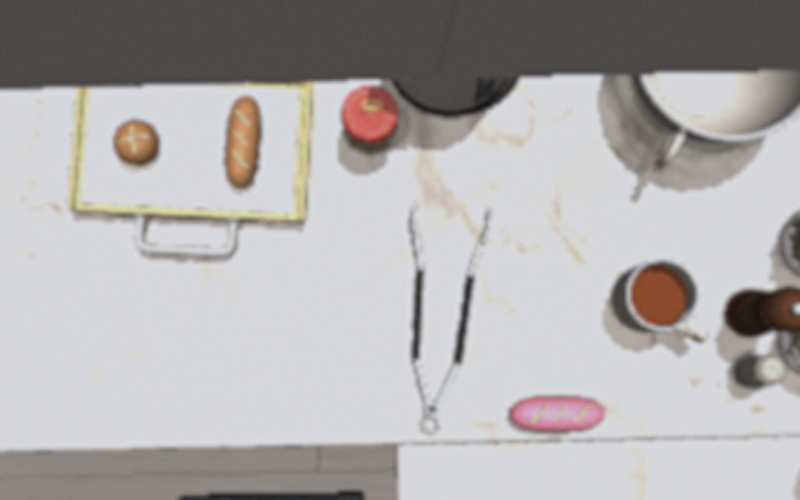

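The round roll shows at top px (234,157) and the long brown one at (277,157). The pink long one at (403,265) is a decoy. The handle bar is at about (255,200), the tongs' pin at (352,264), and the tips at (346,184) and (375,185).

```bash
python3 - <<'E'
from h import *
np.set_printoptions(precision=3,suppress=True)
f=lambda u,v:(180+u/2.5,100+v/2.5)
for n,(u,v),z in [('barL',(147,249),.024),('barR',(231,253.5),.024),('boardFL',(73,213),.035),('boardFR',(304,219),.035),('pin',(429,411),.015),('tipL',(415,210),.013),('tipR',(488,212),.013),('sleeveL far',(419,270),.02),('sleeveL near',(415,360),.02),('sleeveR far',(470,277),.02),('sleeveR near',(460,362),.02),('roundroll',(136,142),.06),('long',(242,142),.06),('cab',(300,77),.4),('jar',(370,110),.1)]:
    print(n,at('top',f(u,v),z))
print(at('top',f(300,77),.5))
c=arm.cut_out('top','round_roll_center')
for r in c[:2]: print(r['score'],r['uv'],r['pixels'].sum())
o=arm.get_obs();print(R.from_euler('xyz',o['tool_rot']).as_matrix())
print(arm.hold_point_z); 
for n in('top','scene'):
  print(n,ray(n,(320,200)))
E
```

```text
barL [0.543 0.068 0.024]
barR [ 0.536 -0.031  0.024]
boardFL [0.586 0.154 0.035]
boardFR [ 0.573 -0.118  0.035]
pin [ 0.348 -0.258  0.015]
tipL [ 0.584 -0.249  0.013]
tipR [ 0.58  -0.335  0.013]
sleeveL far [ 0.512 -0.251  0.02 ]
sleeveL near [ 0.407 -0.244  0.02 ]
sleeveR far [ 0.502 -0.31   0.02 ]
sleeveR near [ 0.404 -0.296  0.02 ]
roundroll [0.664 0.074 0.06 ]
long [ 0.661 -0.049  0.06 ]
cab [ 0.645 -0.136  0.4  ]
jar [ 0.686 -0.197  0.1  ]
[ 0.618 -0.141  0.5  ]
0.56 [252.1, 160.6] 4289
0.49 [233.7, 156.7] 254
[[-0.952  0.306  0.   ]
 [ 0.306  0.952  0.   ]
 [-0.     0.    -1.   ]]
0.0187
top (array([ 0.392, -0.187,  1.335]), array([ 0.11 ,  0.013, -0.994]))
scene (array([0.677, 1.01 , 0.664]), array([-0.113, -0.874, -0.472]))
```

```bash
cat >> h.py <<'E'
def go(pos,yaxis_deg):
    """mm shift in tool axes + rotvec deg to reach tool pointing down, tool y at heading yaxis_deg (mod 180 nearest)"""
    o=arm.get_obs();Rm=R.from_euler('xyz',o['tool_rot']).as_matrix()
    best=None
    for k in(0,180):
        a=np.radians(yaxis_deg+k);y=np.array([np.cos(a),np.sin(a),0]);z=np.array([0,0,-1.]);x=np.cross(y,z)
        rv=R.from_matrix(Rm.T@np.c_[x,y,z]).as_rotvec()*180/np.pi
        if best is None or np.linalg.norm(rv)<np.linalg.norm(best): best=rv
    return np.round(Rm.T@(np.array(pos)-o['eef_pos'])*1000,1),np.round(best,2)
E
python3 -m handwheel '[[[-507,-343,80,0,0,75,0.6],[-507,-343,80,0,0,75,0.6],[-507,-343,80,0,0,75,0.6],[-507,-343,80,0,0,75,0.6],[-507,-343,80,0,0,75,0.6],[-507,-343,80,0,0,75,0.6],[-507,-343,80,0,0,75,0.6],[-507,-343,80,0,0,75,0.6],[-507,-343,80,0,0,75,0.6],[-507,-343,80,0,0,75,0.6],[-507,-343,80,0,0,75,0.6],[-507,-343,80,0,0,75,0.6]]]'
python3 -c "
from h import *
print(go((.539,.018,.12),-3),arm.get_obs()['joints'])"
```

```text
clock: 2.25
eef_pos: [0.4676, 0.1079, 0.1355]
tool_rot: [3.141, -0.0, 1.518]
ft_force: [-0.1, 1.1, 0.5]
finger_gap: 0.4
finger_force: 0.0
(array([-86. ,  76. ,  15.5]), array([ 0.04, -0.01, -0.02])) [6.66856620e-02 3.26563873e-01 1.74287402e+00 2.01463724e-04
 1.07149245e+00 1.19305382e-01]
```

```bash
python3 -m handwheel '[[[-86,76,15,0,0,0,0.6],[-86,76,15,0,0,0,0.6],[-86,76,15,0,0,0,0.6],[-86,76,15,0,0,0,0.6],[-86,76,15,0,0,0,0.6]]]'
python3 - <<'E'
from h import *
np.set_printoptions(precision=4,suppress=True)
P=arm.camera_params('wrist');save('wrist','w1.png')
for t in('carrier_handle','carrier_top'):
  for r in arm.spot_in('wrist',t)[:2]:print(t,r['score'],r['uv'],at('wrist',r['uv'],.024,P))
for r in arm.cut_out('wrist','carrier_handle')[:1]:print(r['pixels'].sum(),r['uv'])
import pickle;pickle.dump(P,open('P1.pkl','wb'))
E
```

```text
clock: 2.67
eef_pos: [0.5386, 0.0188, 0.1198]
tool_rot: [-3.141, -0.0, 1.519]
ft_force: [-0.8, -0.3, -0.2]
finger_gap: 0.401
finger_force: 0.0
carrier_handle 0.96 [485.2, 147.4] [0.6689 0.0458 0.024 ]
carrier_top 0.6 [487.4, 149.5] [0.6708 0.0441 0.024 ]
62690 [488.7, 148.6]
```

View pics/w1.png

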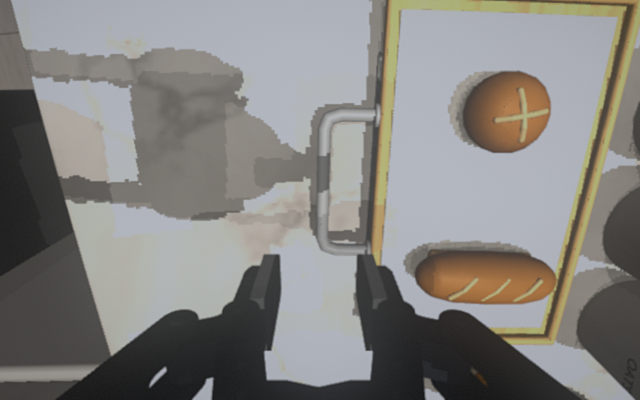

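The wrist view shows the bar's centreline from about (326,122) to (323,242), with the board front to its right at about (375–385). The round roll is at (508,112) and the long roll at (486,276).

```bash
python3 - <<'E'
from h import *
import pickle;P=pickle.load(open('P1.pkl','rb'))
np.set_printoptions(precision=4,suppress=True)
a=at('wrist',(326,122),.026,P);b=at('wrist',(323,242),.026,P);m=(a+b)/2
print(a,b,m,np.degrees(np.arctan2(b[0]-a[0],a[1]-b[1])))
print('front',at('wrist',(387,10),.034,P),at('wrist',(372,240),.034,P))
print('backrim',at('wrist',(636,5),.039,P),at('wrist',(550,342),.039,P))
print('roll',at('wrist',(508,112),.053,P),at('wrist',(486,276),.052,P))
print(go((m[0],m[1],.006),-3))
E
```

```text
[0.5476 0.0711 0.026 ] [ 0.5408 -0.026   0.026 ] [0.5442 0.0225 0.026 ] -4.012565712872544
front [0.591  0.1426 0.034 ] [ 0.5801 -0.0226  0.034 ]
backrim [0.7546 0.1387 0.039 ] [ 0.7373 -0.1278  0.039 ]
roll [0.6686 0.0744 0.053 ] [ 0.6662 -0.0497  0.052 ]
(array([  1.5,   6.5, 114.8]), array([-0.  , -0.02,  0.27]))
```

```bash
python3 -m handwheel '[[[2,6,40,0,0,1,0.6],[2,6,80,0,0,1,0.6],[2,6,100,0,0,1,0.6],[2,6,113,0,0,1,0.6],[2,6,113,0,0,1,0.6],[2,6,113,0,0,1,0.95],[2,6,113,0,0,1,0.95],[2,6,113,0,0,1,0.95],[2,6,113,0,0,1,0.95],[2,6,113,0,0,1,0.95]]]' 40; python3 -c "
from h import *
p=arm.get_obs()['eef_pos'];a=np.radians(-3.8)
print(go(p+.131*np.array([-np.cos(a),-np.sin(a),0]),-3.8))"
```

```text
clock: 3.7
eef_pos: [0.5449, 0.0219, 0.0085]
tool_rot: [3.14, -0.0, 1.504]
ft_force: [0.2, -0.9, -0.6]
finger_gap: 0.044
finger_force: 0.0
(array([  -0. , -131. ,   -0.2]), array([ 0.11, -0.  , -0.  ]))
```

```bash
python3 - <<'E'
from h import *
save('wrist','w2.png')
E
```

```text
(no output)
```

View pics/w2.png

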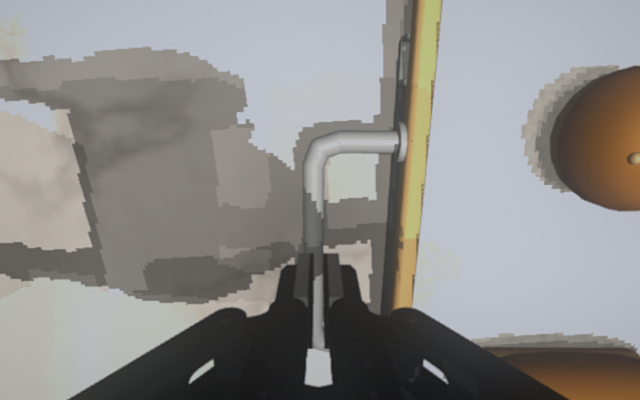

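The bar, at column ~315, lies between the fingers, so I pull.

```bash
python3 -m handwheel '[[[0,0,0,0,0,0,1],[0,0,0,0,0,0,1],[0,-8,0,0,0,0,1],[0,-20,0,0,0,0,1],[0,-32,0,0,0,0,1],[0,-44,0,0,0,0,1],[0,-56,0,0,0,0,1],[0,-68,0,0,0,0,1],[0,-80,0,0,0,0,1],[0,-92,0,0,0,0,1],[0,-104,0,0,0,0,1],[0,-112,0,0,0,0,1]]]' 60
python3 -m handwheel '[[[0,-6,0,0,0,0,1],[0,-12,0,0,0,0,1],[0,-16,0,0,0,0,1],[0,-18,0,0,0,0,1],[0,-20,0,0,0,0,1],[0,-21,0,0,0,0,1],[0,-21,0,0,0,0,1]]]'
```

```text
clock: 4.75
eef_pos: [0.4307, 0.0295, 0.0074]
tool_rot: [-3.14, -0.0, 1.504]
ft_force: [0.1, 1.0, -0.2]
finger_gap: -0.002
finger_force: 0.0
clock: 5.33
eef_pos: [0.4117, 0.0307, 0.0075]
tool_rot: [3.142, -0.0, 1.504]
ft_force: [0.0, -0.8, -0.3]
finger_gap: 0.0
finger_force: 0.0
```

```bash
python3 - <<'E'
from h import *
a=save('wrist','w3.png');b=save('top','t3.png');s=save('scene','s3.png')
m=np.vstack([cv2.resize(a,(480,300)),np.hstack([b[100:300,180:420],s[150:350,200:440]])])
cv2.imwrite('pics/v4.png',m[:,:,::-1])
E
```

```text
(no output)
```

View pics/v4.png

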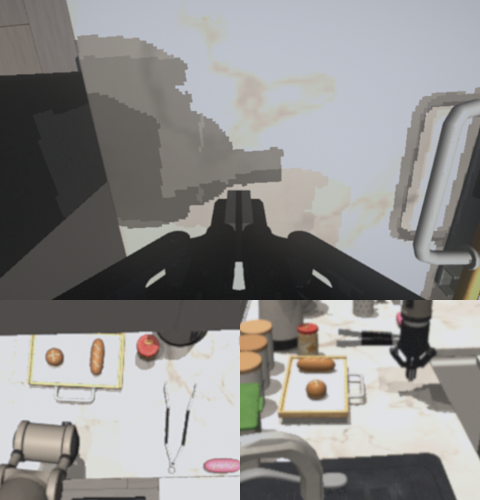

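```bash
python3 - <<'E'
from h import *
np.set_printoptions(precision=4,suppress=True)
o=arm.get_obs();T=o['eef_pos'];Rm=R.from_euler('xyz',o['tool_rot']).as_matrix()
for n in('wrist','scene','top'):
    P=arm.camera_params(n)
    for d in(0,-.019,-.06):
        p=T+Rm@[0,0,d]
        r=cv2.projectPoints(p[None],np.array(P['rvec'],float),np.array(P['tvec'],float),np.array(P['K']),np.array([P['k1'],0,0,0,0.]))[0]
        print(n,d,r.ravel())
    print(ray(n,(320,200)))
s=cv2.imread('pics/s3.png')[150:290,320:460];w=cv2.imread('pics/w2.png')[120:320,220:420]
cv2.imwrite('pics/v5.png',np.hstack([cv2.resize(s,(400,400),interpolation=cv2.INTER_CUBIC),cv2.resize(w,(400,400),interpolation=cv2.INTER_CUBIC)]))
E
```

```text
wrist 0 [317.2492 239.5089]
wrist -0.019 [317.2024 255.7344]
wrist -0.06 [317.0588 305.6765]
(array([0.4173, 0.109 , 0.1812]), array([-0.0137, -0.3079, -0.9514]))
scene 0 [368.9085 239.1891]
scene -0.019 [369.4293 233.3469]
scene -0.06 [370.5793 220.4461]
(array([0.6767, 1.0101, 0.6644]), array([-0.1126, -0.8744, -0.4725]))
top 0 [252.682  244.2203]
top -0.019 [251.6121 244.1466]
top -0.06 [249.1948 243.9802]
(array([ 0.3924, -0.1873,  1.3352]), array([ 0.1095,  0.0127, -0.9939]))
```

View pics/v5.png

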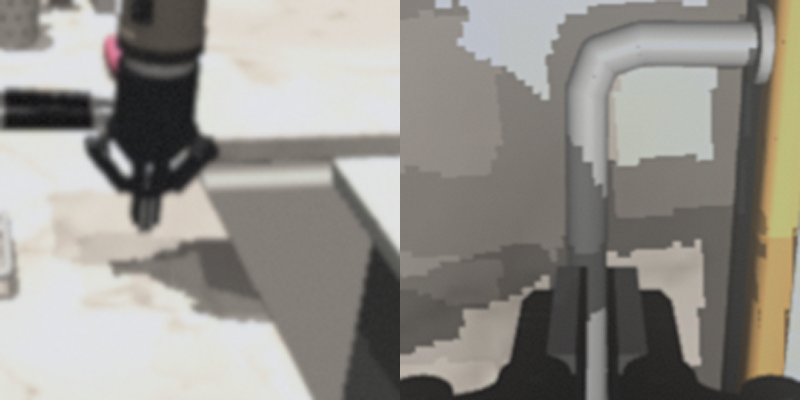

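```bash
python3 - <<'E'
from h import *
np.set_printoptions(precision=4,suppress=True)
o=arm.get_obs();T=o['eef_pos'];Rm=R.from_euler('xyz',o['tool_rot']).as_matrix()
P=arm.camera_params('wrist')
for x in(-.011,.011):
  for d in(0,-.01,-.02,-.03,-.04):
    r=cv2.projectPoints((T+Rm@[x,0,d])[None],np.array(P['rvec'],float),np.array(P['tvec'],float),np.array(P['K']),np.array([P['k1'],0,0,0,0.]))[0]
    print(x,d,r.ravel())
E
python3 -m handwheel '[[[0,0,3,0,0,0,1],[0,0,6,0,0,0,1],[0,0,9,0,0,0,1],[0,0,9,0,0,0,1]]]'
```

```text
-0.011 0 [317.253  257.9742]
-0.011 -0.01 [317.2303 266.9038]
-0.011 -0.02 [317.2051 276.8014]
-0.011 -0.03 [317.177  287.8318]
-0.011 -0.04 [317.1456 300.1992]
0.011 0 [317.2453 220.3455]
0.011 -0.01 [317.2211 227.6146]
0.011 -0.02 [317.1942 235.7085]
0.011 -0.03 [317.164  244.7753]
0.011 -0.04 [317.1301 255.0004]
clock: 5.82
eef_pos: [0.4112, 0.0308, -0.0022]
tool_rot: [-3.14, -0.0, 1.504]
ft_force: [-0.5, -1.0, 0.0]
finger_gap: -0.001
finger_force: 0.0
```

```bash
python3 -m handwheel '[[[0,0,5,0,0,0,1],[0,0,10,0,0,0,1],[0,0,15,0,0,0,1],[0,0,18,0,0,0,1],[0,0,18,0,0,0,1]]]'; python3 -c "
from h import *
a=save('scene','s4.png');print(arm.get_obs()['joints'])"
```

```text
clock: 6.23
eef_pos: [0.4111, 0.0308, -0.0203]
tool_rot: [-3.14, -0.0, 1.504]
ft_force: [0.2, 0.1, -0.1]
finger_gap: 0.006
finger_force: 0.0
[-1.11753168e-01  4.92499065e-01  2.07739795e+00  1.41389240e-04
  5.72799847e-01 -4.54180379e-02]
```

```bash
python3 -m handwheel '[[[0,0,2,0,0,0,1],[0,0,4,0,0,0,1],[0,0,6,0,0,0,1],[0,0,6,0,0,0,1]]]';python3 -m handwheel '[[[0,0,1,0,0,0,1],[0,0,2,0,0,0,1],[0,0,2,0,0,0,1]]]'
```

```text
clock: 6.62
eef_pos: [0.4115, 0.0307, -0.0258]
tool_rot: [-3.141, -0.0, 1.504]
ft_force: [-0.8, -0.7, 0.7]
finger_gap: 0.002
finger_force: 0.0
clock: 6.87
eef_pos: [0.4116, 0.0307, -0.0276]
tool_rot: [-3.142, -0.0, 1.504]
ft_force: [-0.3, -0.3, 0.3]
finger_gap: 0.003
finger_force: 0.0
```

```bash
python3 -m handwheel '[[[0,0,1,0,0,0,1],[0,0,2,0,0,0,1],[0,0,2,0,0,0,1]]]';python3 -m handwheel '[[[0,0,1,0,0,0,1],[0,0,2,0,0,0,1],[0,0,2,0,0,0,1]]]'
```

```text
clock: 7.12
eef_pos: [0.4115, 0.0307, -0.0296]
tool_rot: [-3.141, -0.0, 1.504]
ft_force: [0.5, -0.0, 0.4]
finger_gap: 0.001
finger_force: 0.0
clock: 7.37
eef_pos: [0.4117, 0.0307, -0.031]
tool_rot: [3.141, -0.0, 1.504]
ft_force: [-2.3, 0.9, 10.2]
finger_gap: -0.002
finger_force: 4.8
```

The table contact at reported z −0.030 shows the real fingertip ends 30 mm short of the reported TCP, so the first grasp closed above the bar. I'll correct for this from here on.

```bash
python3 -m handwheel '[[[0,0,-40,0,0,0,0.6],[0,30,-70,0,0,0,0.6],[0,70,-70,0,0,0,0.6],[0,110,-70,0,0,0,0.6],[0,133,-70,0,0,0,0.6],[0,133,-60,0,0,0,0.6],[0,133,-30,0,0,0,0.6],[0,133,-8,0,0,0,0.6],[0,133,-8,0,0,0,0.6],[0,133,-8,0,0,0,1],[0,133,-8,0,0,0,1],[0,133,-8,0,0,0,1]]]' 40
python3 -m handwheel '[[[0,0,0,0,0,0,1],[0,0,0,0,0,0,1]]]' 60
```

```text
clock: 8.37
eef_pos: [0.5423, 0.0221, -0.0229]
tool_rot: [-3.138, -0.0, 1.505]
ft_force: [-6.1, -0.1, -2.1]
finger_gap: 0.097
finger_force: 39.1
clock: 8.53
eef_pos: [0.5423, 0.0221, -0.0228]
tool_rot: [-3.138, -0.0, 1.504]
ft_force: [-5.8, 0.7, -4.0]
finger_gap: 0.086
finger_force: 58.4
```

```bash
python3 -m handwheel '[[[0,-10,0,0,0,0,1],[0,-22,0,0,0,0,1],[0,-34,0,0,0,0,1],[0,-46,0,0,0,0,1],[0,-58,0,0,0,0,1],[0,-70,0,0,0,0,1],[0,-82,0,0,0,0,1],[0,-94,0,0,0,0,1],[0,-104,0,0,0,0,1],[0,-112,0,0,0,0,1],[0,-118,0,0,0,0,1],[0,-120,0,0,0,0,1]]]'
python3 -m handwheel '[[[0,-4,0,0,0,0,1],[0,-8,0,0,0,0,1],[0,-11,0,0,0,0,1],[0,-13,0,0,0,0,1],[0,-14,0,0,0,0,1],[0,-14,0,0,0,0,1]]]'
```

```text
clock: 9.53
eef_pos: [0.4242, 0.0304, -0.0228]
tool_rot: [3.141, -0.001, 1.504]
ft_force: [1.8, 5.8, -8.4]
finger_gap: 0.09
finger_force: 59.7
clock: 10.03
eef_pos: [0.4129, 0.0312, -0.0228]
tool_rot: [3.137, -0.001, 1.504]
ft_force: [6.3, 6.6, -11.8]
finger_gap: 0.087
finger_force: 59.4
```

```bash
python3 -m handwheel '[[[0,-2,0,0,0,0,1],[0,-3,0,0,0,0,1],[0,-4,0,0,0,0,1],[0,-4,0,0,0,0,1]]]'
```

```text
clock: 10.37
eef_pos: [0.4131, 0.0311, -0.0226]
tool_rot: [3.129, -0.001, 1.503]
ft_force: [17.0, 9.2, -25.9]
finger_gap: 0.089
finger_force: 58.2
```

```bash
python3 -m handwheel '[[[0,4,0,0,0,0,1],[0,5,0,0,0,0,1],[0,5,0,0,0,0,0.6],[0,5,0,0,0,0,0.6],[0,5,0,0,0,0,0.6],[0,5,-30,0,0,0,0.6],[0,5,-70,0,0,0,0.6],[0,5,-110,0,0,0,0.4],[0,5,-150,0,0,0,0],[0,5,-150,0,0,0,0]]]'
python3 - <<'E'
from h import *
np.set_printoptions(precision=4,suppress=True)
save('top','t5.png')
for t in('carrier_top','carrier_handle','tongs_grip','round_roll_center','long_roll_center'):
  r=arm.spot_in('top',t)[:1]
  if r: print(t,r[0]['score'],r[0]['uv'],at('top',r[0]['uv'],.03))
print(go((.459,-.274,.12),81.7))
E
```

```text
clock: 11.2
eef_pos: [0.4159, 0.0301, 0.1336]
tool_rot: [3.128, 0.001, 1.504]
ft_force: [1.1, 0.0, 0.7]
finger_gap: 0.814
finger_force: 0.0
carrier_top 0.87 [258.0, 196.9] [0.5493 0.0108 0.03  ]
carrier_handle 0.73 [256.9, 201.6] [0.5355 0.0141 0.03  ]
tongs_grip 0.9 [346.8, 228.7] [ 0.4509 -0.2466  0.03  ]
round_roll_center 0.68 [326.2, 149.4] [ 0.6862 -0.192   0.03  ]
long_roll_center 0.97 [274.6, 199.6] [ 0.5403 -0.0379  0.03  ]
(array([-300.8,   68.6,    5.1]), array([ -0.12,  -0.12, -85.51]))
```

```bash
python3 -m handwheel '[[[-301,69,5,0,0,94.5,0],[-301,69,5,0,0,94.5,0],[-301,69,5,0,0,94.5,0],[-301,69,5,0,0,94.5,0],[-301,69,5,0,0,94.5,0],[-301,69,5,0,0,94.5,0],[-301,69,5,0,0,94.5,0],[-301,69,5,0,0,94.5,0],[-301,69,5,0,0,94.5,0],[-301,69,5,0,0,94.5,0],[-301,69,5,0,0,94.5,0],[-301,69,5,0,0,94.5,0]]]'
python3 -m handwheel '[[[0,0,0,0,0,10,0],[0,0,0,0,0,10,0],[0,0,0,0,0,10,0]]]'
python3 - <<'E'
from h import *
import pickle
np.set_printoptions(precision=4,suppress=True)
print(arm.get_obs()['tool_rot'])
P=arm.camera_params('wrist');save('wrist','w6.png');pickle.dump(P,open('P6.pkl','wb'))
for t in('tongs_grip','tongs','tongs_tip_left','tongs_tip_right'):
  for r in arm.spot_in('wrist',t)[:1]:print(t,r['score'],r['uv'],at('wrist',r['uv'],.02,P))
E
```

```text
clock: 12.5
eef_pos: [0.4596, -0.274, 0.1196]
tool_rot: [-3.139, 0.003, -0.003]
ft_force: [1.0, 0.1, 1.0]
finger_gap: 0.997
finger_force: 0.0
clock: 12.75
eef_pos: [0.4598, -0.2738, 0.1198]
tool_rot: [-3.14, 0.003, -0.172]
ft_force: [0.5, -0.0, -0.2]
finger_gap: 1.001
finger_force: 0.0
[-3.14    0.0028 -0.172 ]
tongs_grip 0.77 [347.7, 177.9] [ 0.4656 -0.3001  0.02  ]
tongs 0.89 [349.0, 174.6] [ 0.4681 -0.3015  0.02  ]
tongs_tip_left 0.62 [348.7, 173.9] [ 0.4687 -0.3014  0.02  ]
tongs_tip_right 0.97 [355.9, 157.3] [ 0.481  -0.3088  0.02  ]
```

View pics/w6.png

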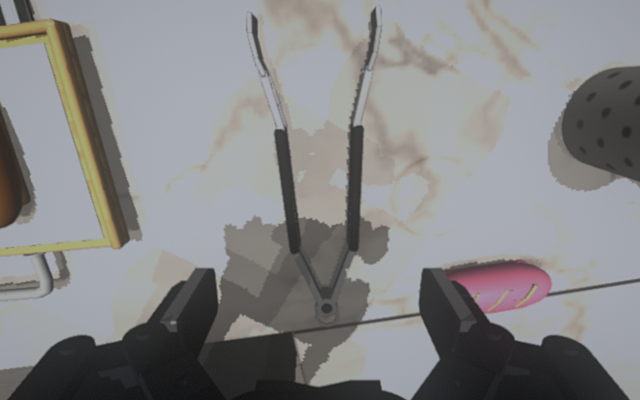

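The tongs are seen from above: the pin is at (326,308), the sleeves run (280,130)–(294,250) and (357,128)–(352,248), and the tips are at (250,12) and (377,9).

```bash
python3 - <<'E'
from h import *
import pickle;P=pickle.load(open('P6.pkl','rb'))
np.set_printoptions(precision=4,suppress=True)
w=lambda u,v,z=.026:at('wrist',(u,v),z,P)
pin=w(326,308);a=w(280,130);b=w(294,250);c=w(357,128);d=w(352,248);t1=w(250,12);t2=w(377,9)
print(pin,a,b,c,d,t1,t2)
tm=(t1+t2)/2-pin; sm=(a+b+c+d)/4; fm=(a+c)/2-(b+d)/2
print('L',np.linalg.norm(tm),'ang',np.degrees(np.arctan2(tm[1],tm[0])),np.degrees(np.arctan2(fm[1],fm[0])),'sl',sm,np.linalg.norm(sm-pin),np.linalg.norm(a-c),np.linalg.norm(b-d))
u=tm/np.linalg.norm(tm);g=pin+.112*u;print('grip',g)
print(go((sm[0],sm[1],.119),90+np.degrees(np.arctan2(tm[1],tm[0]))))
E
```

```text
[ 0.3529 -0.2638  0.026 ] [ 0.5124 -0.2554  0.026 ] [ 0.4135 -0.2468  0.026 ] [ 0.5041 -0.3123  0.026 ] [ 0.4071 -0.2947  0.026 ] [ 0.594  -0.2514  0.026 ] [ 0.581  -0.3368  0.026 ]
L 0.23655588405413747 ang -7.351913440028924 -7.625273852099974 sl [ 0.4593 -0.2773  0.026 ] 0.10722288836494773 0.05747933284381997 0.048370136357308864
grip [ 0.464  -0.2781  0.026 ]
(array([-0.5,  3.4,  2. ]), array([-0.03,  0.04, -2.33]))
```

```bash
python3 -m handwheel '[[[3,3.5,40,0,0,-2.3,0],[3,3.5,80,0,0,-2.3,0],[3,3.5,115,0,0,-2.3,0],[3,3.5,135,0,0,-2.3,0],[3,3.5,146,0,0,-2.3,0],[3,3.5,152,0,0,-2.3,0],[3,3.5,152,0,0,-2.3,0]]]' 20
python3 -m handwheel '[[[0,0,0,0,0,0,0.15],[0,0,0,0,0,0,0.24],[0,0,0,0,0,0,0.28],[0,0,0,0,0,0,0.32],[0,0,0,0,0,0,0.32],[0,0,0,0,0,0,0.32]]]' 20
```

```text
clock: 13.58
eef_pos: [0.4628, -0.2781, -0.031]
tool_rot: [-3.141, 0.001, -0.13]
ft_force: [0.2, -0.2, -0.2]
finger_gap: 1.001
finger_force: 0.0
clock: 14.08
eef_pos: [0.4643, -0.2792, -0.0283]
tool_rot: [3.139, -0.004, -0.13]
ft_force: [-0.6, -0.0, 6.6]
finger_gap: 0.683
finger_force: 6.6
```

```bash
python3 -m handwheel '[[[0,0,-4,0,0,0,0.32],[0,0,-10,0,0,0,0.33],[0,0,-20,0,0,0,0.33],[0,0,-40,0,0,0,0.33],[0,0,-65,0,0,0,0.33],[0,0,-95,0,0,0,0.33],[0,0,-120,0,0,0,0.33],[0,0,-130,0,0,0,0.33],[0,0,-130,0,0,0,0.33]]]'
python3 - <<'E'
from h import *
import pickle
np.set_printoptions(precision=4,suppress=True)
P=arm.camera_params('wrist');pickle.dump(P,open('P7.pkl','wb'))
a=save('wrist','w7.png');b=save('top','t7.png');s=save('scene','s7.png')
for t in('round_roll_center','long_roll_center','tongs'):
  for c in('top','scene'):
    for r in arm.cut_out(c,t)[:2]:
      v,u=np.nonzero(r['pixels']);print(t,c,round(r['score'],2),r['uv'],len(u),u.min(),u.max(),v.min(),v.max(),at(c,r['uv'],.053))
m=np.vstack([a[:330],np.hstack([cv2.resize(b[130:250,200:360],(320,240)),cv2.resize(s[130:270,220:440],(320,240))])])
cv2.imwrite('pics/v7.png',m[:,:,::-1])
E
```

```text
clock: 14.83
eef_pos: [0.4642, -0.2792, 0.1026]
tool_rot: [3.138, -0.005, -0.13]
ft_force: [0.2, 0.7, -1.2]
finger_gap: 0.667
finger_force: 4.3
round_roll_center top 0.74 [257.0, 184.5] 7488 204 302 134 246 [0.5826 0.01   0.053 ]
round_roll_center top 0.52 [230.3, 202.4] 290 222 240 191 210 [0.5323 0.0873 0.053 ]
round_roll_center scene 0.82 [324.8, 237.4] 336 317 337 229 248 [0.542  0.0813 0.053 ]
long_roll_center top 0.61 [272.3, 201.6] 437 267 281 182 219 [ 0.532  -0.0338  0.053 ]
long_roll_center top 0.57 [402.1, 266.8] 498 384 421 257 273 [ 0.3393 -0.3984  0.053 ]
long_roll_center scene 0.75 [360.5, 170.1] 182 356 368 161 178 [ 0.3663 -0.3282  0.053 ]
long_roll_center scene 0.67 [323.4, 213.1] 483 304 340 207 221 [ 0.5303 -0.043   0.053 ]
tongs top 0.74 [351.9, 237.8] 71 348 378 182 263 [ 0.4237 -0.2593  0.053 ]
tongs scene 0.89 [329.3, 151.4] 888 296 377 143 160 [ 0.4508 -0.506   0.053 ]
```

View pics/v7.png

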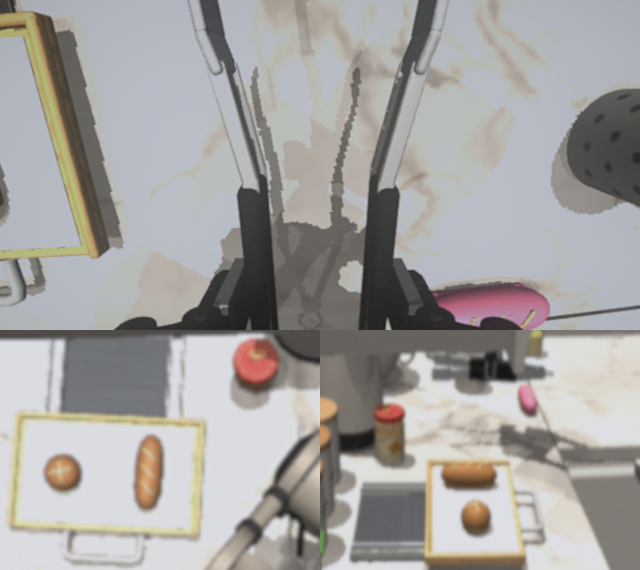

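The tongs are held straight in the gripper. The board is out with its runners showing behind it, and both rolls are still on it. The round roll with the cross is at top (231,202) and is the target.

```bash
python3 -m handwheel '[[[-3,-12,0,0,0,0,0.33],[-9,-40,0,0,0,-1,0.33],[-16,-73,0,0,0,-1.5,0.33],[-24,-107,0,0,0,-2,0.33],[-32,-143,0,0,0,-2.5,0.33],[-40,-180,0,0,0,-3,0.33],[-48,-217,0,0,0,-3.6,0.33],[-56,-253,0,0,0,-3.6,0.33],[-64,-290,0,0,0,-3.6,0.33],[-71,-325,0,0,0,-3.6,0.33],[-77,-350,0,0,0,-3.6,0.33],[-80,-364,0,0,0,-3.6,0.33]]]'
python3 -m handwheel '[[[0,0,10,0,0,0,0.33],[0,0,25,0,0,0,0.33],[0,0,25,0,0,0,0.33]]]'
python3 - <<'E'
from h import *
import pickle
np.set_printoptions(precision=4,suppress=True)
P=arm.camera_params('wrist');pickle.dump(P,open('P8.pkl','wb'))
a=save('wrist','w8.png')
for r in arm.cut_out('wrist','round_roll_center')[:2]:
  v,u=np.nonzero(r['pixels']);print(round(r['score'],2),r['uv'],len(u),u.min(),u.max(),v.min(),v.max(),at('wrist',r['uv'],.053,P))
print(arm.get_obs()['eef_pos'])
E
```

```text
clock: 16.28
eef_pos: [0.4292, 0.0964, 0.0995]
tool_rot: [-3.141, 0.001, -0.065]
ft_force: [0.4, -0.6, -2.6]
finger_gap: 0.676
finger_force: 4.3
clock: 16.53
eef_pos: [0.4284, 0.094, 0.0727]
tool_rot: [3.141, 0.004, -0.066]
ft_force: [-1.0, 0.0, -1.4]
finger_gap: 0.669
finger_force: 4.4
0.71 [317.9, 35.1] 7334 268 377 0 80 [0.5326 0.0856 0.053 ]
[0.4299 0.0935 0.0744]
```

View pics/w8.png

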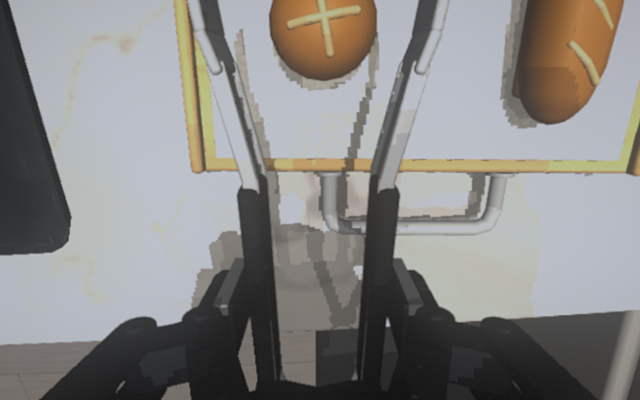

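The tongs straddle the round roll: it is centred at column ~323 and its near edge is at row 80. The long roll lies clear to the right.

```bash
python3 - <<'E'
from h import *
import pickle;P=pickle.load(open('P8.pkl','rb'))
np.set_printoptions(precision=4,suppress=True)
print('cross',at('wrist',(323,15),.074,P),'c',at('wrist',(322.5,25),.05,P),'near',at('wrist',(323,80),.048,P),'L',at('wrist',(269,20),.05,P),'R',at('wrist',(377,20),.05,P))
o=arm.get_obs();Rm=R.from_euler('xyz',o['tool_rot']).as_matrix();print(o['eef_pos'],Rm[:,0],'tipmid',o['eef_pos']+Rm@[.106,0,0])
# tong plane heights: paddles seen near rows 0..60
zt=o['eef_pos'][2]+.0283+.013
for px in((218,65),(416,70),(193,0),(443,0)):print(at('wrist',px,zt+.0,P))
E
```

```text
cross [0.538 0.083 0.074] c [0.5375 0.083  0.05  ] near [0.5111 0.0843 0.048 ] L [0.5416 0.1096 0.05  ] R [0.538  0.0555 0.05  ]
[0.4299 0.0935 0.0744] [ 0.9978 -0.0669 -0.0014] tipmid [0.5357 0.0864 0.0743]
[0.5179 0.1211 0.1157]
[0.5118 0.0528 0.1157]
[0.5385 0.1264 0.1157]
[0.5331 0.0442 0.1157]
```

```bash
python3 -m handwheel '[[[3,2.5,6,0,0,0,0.29],[3,2.5,18,0,0,0,0.29],[3,2.5,30,0,0,0,0.29],[3,2.5,42,0,0,0,0.29],[3,2.5,52,0,0,0,0.29],[3,2.5,58,0,0,0,0.29],[3,2.5,62,0,0,0,0.29],[3,2.5,62,0,0,0,0.29]]]' 20
python3 -m handwheel '[[[0,0,0,0,0,0,0.29],[0,0,0,0,0,0,0.29]]]'
```

```text
clock: 17.3
eef_pos: [0.4335, 0.0902, 0.0122]
tool_rot: [-3.142, 0.001, -0.068]
ft_force: [0.3, -0.3, -0.9]
finger_gap: 0.713
finger_force: 4.0
clock: 17.47
eef_pos: [0.4341, 0.0904, 0.013]
tool_rot: [-3.141, -0.001, -0.067]
ft_force: [0.8, -0.1, -1.2]
finger_gap: 0.713
finger_force: 4.0
```

```bash
python3 -m handwheel '[[[0,0,1,0,0,0,0.32],[0,0,2,0,0,0,0.35],[0,0,2,0,0,0,0.38],[0,0,2,0,0,0,0.4],[0,0,2,0,0,0,0.42],[0,0,2,0,0,0,0.44],[0,0,2,0,0,0,0.47],[0,0,2,0,0,0,0.5],[0,0,2,0,0,0,0.5],[0,0,2,0,0,0,0.5]]]' 20
python3 - <<'E'
from h import *
a=save('wrist','w9.png');s=save('scene','s9.png')
m=np.vstack([a[:300],cv2.resize(s[160:290,220:440],(508,300))[:, :].copy() if 0 else np.pad(cv2.resize(s[160:290,220:440],(508,300)),((0,0),(0,132),(0,0)))])
cv2.imwrite('pics/v9.png',m[:,:,::-1])
E
```

```text
clock: 18.3
eef_pos: [0.4336, 0.0904, 0.0105]
tool_rot: [-3.142, -0.0, -0.067]
ft_force: [0.0, -0.8, -0.4]
finger_gap: 0.564
finger_force: 21.1
```

View pics/v9.png

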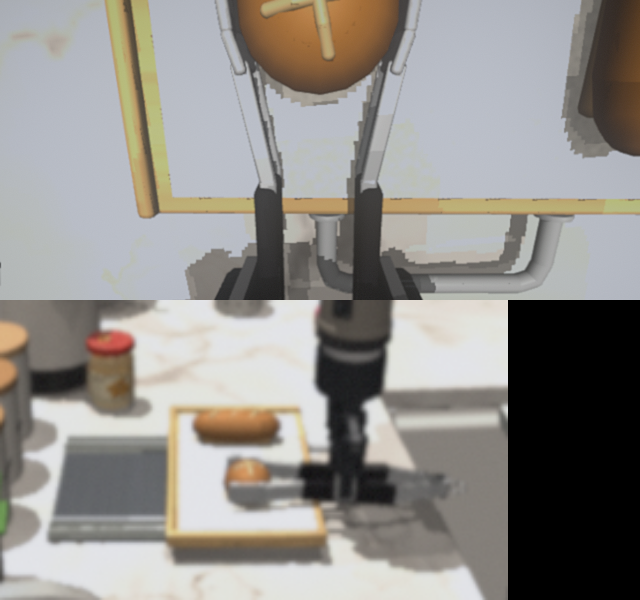

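The roll is gripped between both paddles at 48 mm over the sleeves and 21 N, so I lift.

```bash
python3 -m handwheel '[[[0,0,-2,0,0,0,0.55],[0,0,-6,0,0,0,0.55],[0,0,-14,0,0,0,0.55],[0,0,-26,0,0,0,0.55],[0,0,-40,0,0,0,0.55],[0,0,-56,0,0,0,0.55],[0,0,-74,0,0,0,0.55],[0,0,-92,0,0,0,0.55],[0,0,-110,0,0,0,0.55],[0,0,-128,0,0,0,0.55],[0,0,-142,0,0,0,0.55],[0,0,-150,0,0,0,0.55]]]' 25
python3 -m handwheel '[[[0,0,-1,0,0,0,0.55],[0,0,-1,0,0,0,0.55],[0,0,-1,0,0,0,0.55],[0,0,-1,0,0,0,0.55]]]'
python3 - <<'E'
from h import *
a=save('wrist','w10.png');s=save('scene','s10.png');t=save('top','t10.png')
m=np.vstack([a[:300],np.hstack([cv2.resize(s[120:290,220:440],(320,247)),cv2.resize(t[120:240,200:360],(320,247))])])
cv2.imwrite('pics/v10.png',m[:,:,::-1])
E
```

```text
clock: 19.4
eef_pos: [0.4341, 0.0905, 0.1628]
tool_rot: [-3.141, -0.003, -0.067]
ft_force: [0.6, 1.1, -1.3]
finger_gap: 0.562
finger_force: 26.9
clock: 19.73
eef_pos: [0.4329, 0.0904, 0.1606]
tool_rot: [3.141, 0.002, -0.067]
ft_force: [-0.3, 0.3, -2.2]
finger_gap: 0.558
finger_force: 26.9
```

View pics/v10.png

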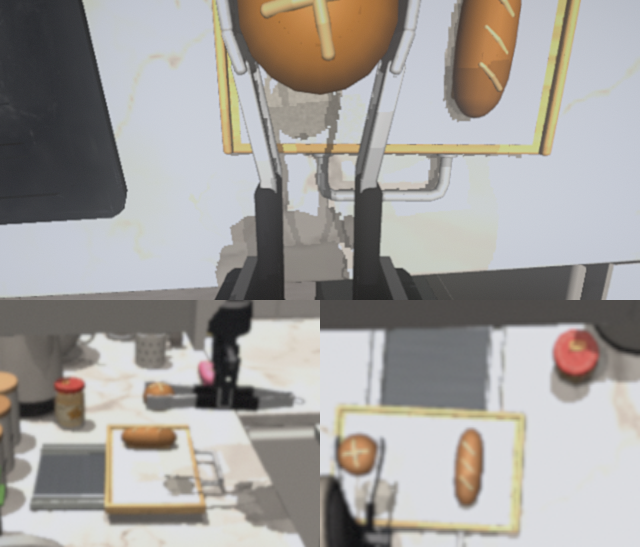

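The roll is up in the squeezed tongs. The board is out, and the long roll, jar and mug have not moved.

```bash
python3 -c "
from workcell import arm
print(arm.job_done())"
```

```text
the job is handed in; nothing more can be done
None
```

I pulled the board out to its front stop, and the round roll is held about 15 cm above it in the squeezed tongs; the long roll, honey jar and mug were not touched, and the job is handed in at about 20 s.

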